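# Clamp a packet in the desk thickness gauge with its thumbwheel

### The arm

A 6-joint arm with a two-finger parallel gripper is mounted at the origin on the work surface. World frame = base frame: x ahead of the robot, y to its left, z up, the work surface at z = 0. Lengths are in m, angles in rad, forces in N, time in s.
With the tool pointing down it reaches from about 0.275 to 0.825 m from the base axis. Payload 4.9 kg.
Tool frame: the origin (TCP) lies at the very end of the fingers, on their centre line; the grasp point (between the pads) lies 19 mm behind it (manip.grip_depth is the distance from the TCP to the grasp point, in m); z points along the fingers, y is the line along which they close (so a half turn about z gives the same grasp; the last joint's range is limited). The gripper opens to 85 mm and grips with 20 to 120 N. Pads are 22 mm wide; open, the fingers measure 114 mm over their backs; the gripper's body (76 mm by 85 mm) begins 54 mm behind the grasp point. The pads swing forward as they close: fully open they stand 13 mm farther back than shut.
Start: joints at [1.214, 0.326, -0.193, 1.052, 0, 1.437], TCP at [0.122, 0.536, 0.196] pointing down, gripper open.
Joint ranges: [-2.65, 2.65], [-0.97, 1.79], [-1.3, 1.35], [-1.93, 2.1], [-1.47, 1.37], [-3.14, 3.14]. Speed limits (rad/s): [2.57, 2.57, 3.14, 3.14, 3.14, 3.14].

### API

Orientations are given as a rotation vector (axis times angle).
In Python, from rig import manip gives the robot as it stands. Calls block until the motion is done:
- manip.goto(position, orientation): joint-space move of the TCP to a pose.
- manip.move_l(position, attitude=None, feed=0.15, until_force=None): straight line of the TCP; attitude=None keeps the orientation; feed is the mean speed in m/s. With until_force (N) it stops when the force on the tool has changed by that much, and returns True; else False.
- manip.move_joints(angles): joint-space move.
- manip.move_gripper(opening): finger opening in m; the grip force is fixed at half the most; returns when the fingers have stopped.
- manip.dwell(seconds).
- manip.ik(position, orientation): joint angles nearest the present ones, or None.
- manip.observe(): the state.
- manip.grab_frame(name): name is "scene" or "top" or "wrist"; returns the picture (480x640x3 uint8, red, green, blue); there is no depth.
- manip.calibration(name): a dict with "fov_y" (degrees; the focal length in pixels is half the picture's height over the tangent of half this angle, whatever the lens; pixels are square), "cx", "cy" (the principal point, pixels), "eye" and "attitude" of the camera in the world; the wrist camera has in their place "hand_eye" (4x4, takes a point from camera to tool coordinates, whose origin is the TCP and whose axes are the flange's). Camera axes: x right, y up, looking along -z (the intrinsics and any distortion apply to the point x, -y, -z); pixel columns grow to the right and rows downward; lengths in m; the calibration is good to about 2 mm. The wrist camera is an equidistant fisheye: a pixel r from the principal point sees the ray r / f radians off the axis. A picture is of the moment at which its call begins: read the wrist's pose just before it. calibration takes no time and is no camera call.
A pose or a line that the arm cannot do raises manip.PlanningError and nothing moves.
- manip.close_job(): hands the job in, once; it reports no verdict.
The state is a dict: "clock": time; "joint_pos": joint angles; "joint_velocities": joint speeds; "joint_torque": joint torques, N m; "position": TCP position; "eef_rot": TCP orientation; "force": force on the tool from outside, world axes, zero at the start; "moment": the same for the moment, N m; "width": finger opening in m.
Only numpy, scipy, OpenCV 4.12 (cv2) and the standard library are available. Lean on these libraries where they do the work, as an engineer would, in place of code of your own. Each camera call takes 0.05 s, during which the arm holds its last target. There are 200 camera calls.

### The job

Stand the small cardboard packet upright on the bed of the desk packet gauge, near the middle of the bed's depth, with its broad faces towards the blue jaw and the orange pad, and let go of it. Then roll the recessed thumbwheel with light fingertip strokes on its rim, so that the jaw closes on the packet and the dial needle stops in the green sector, never reaching the red. Move the jaw only by the wheel, press the gauge no harder than about 15 N, and do not disturb the other things on the desk.

Things in the scene. Friction and masses are not known exactly. Their poses are not given: they have to be found in the camera images.
- gauge: Desk packet gauge, fixed, 110 mm (x, depth) by 270 mm (y, length); origin on the desk under its centre, z up. Grey housing with a white dial at its -y end (y -127 to -45 mm, top 51, dial and needle 60 mm high); grey housing at its +y end (y 47 to 133 mm, x -45 to 45 mm, top 52 mm) with the thumbwheel in a slot 22 mm wide (x), 48 mm long (y). Between them the dark bed, top at z 12 mm.
- bed_mid (a point): Middle of the bed's top, (0, 0, 12 mm) in the gauge's frame, same axes. The packet stands about here, between the blue jaw and the orange pad, both 56 mm wide in x and 34 mm high, their tops about 50 mm above the desk. The jaw plate floats a few mm up and down with the wheel.
- pad_face (a point): Middle of the orange sprung pad's face, looking to the gauge's +y; at (0, -26, 31 mm) in the gauge's frame when free, same axes. The pad can be pushed 10 mm towards -y: 0.6 N to start, then 0.6 N per mm.
- wheel_rim (a point): Nominal top of the thumbwheel's rim, (0, 90, 62 mm) in the gauge's frame, same axes; fixed to the gauge. Black rubber wheel with yellow marks, radius 22 mm, 16 mm wide, axle along the gauge's x. Its seat is worn: the true top lies up to 4 mm above or below this point, unmeasured: feel for it. The bearing is sprung: it gives 0.11 mm per N beyond 2 N, up to 3 mm.
- jaw (a joint): How far the blue jaw has advanced from fully open towards the pad, m (0 to 0.045); its face is at the gauge's y = 30 mm minus this, the gap 56 mm minus this (46 to 56 mm at the start). Rolling the top of the wheel's rim towards the gauge's -y closes it, 8 mm per 22 mm of rim; it stays put. The fingertip slips below about 4 to 7 N of press; 15 N is the most allowed. Do not push the jaw itself (over 4 N).
- needle (a joint): Angle of the black dial needle, rad; 0 with the pad free, 0.2 rad per mm that the pad is pushed in, turning clockwise seen from above. Green sector 0.8 to 1.4, red from 1.7. At 0 the needle points 1 rad anticlockwise of the gauge's +x.
- packet_center (a point): Centre of the loose cardboard packet, rigid, about 0.14 kg: 50 mm (its x) x 30 mm (its y) x 64 mm high (its z). Starts upright on the desk. Its broad 50 x 64 mm faces look along its y.
- mug: Blue mug, 76 mm wide, 85 mm high, handle at its +y; origin under its centre. Leave alone.
- calculator: Grey desk calculator, 85 x 130 x 19 mm; origin under its centre. Leave alone.
- stapler: Red and black stapler, 130 mm (its x) x 36 mm x 48 mm high; origin under its centre. Leave alone.
There are look-alikes about, which are no part of the job. Several things look just like the part that bears packet_center: the one meant starts farthest to the robot's left.

How it is judged:
By the outcome, as a careful person would: the job done as asked, in the order asked, and still so for the second after the job is handed in, with the robot touching nothing.
It also fails if it takes over 72 s, if anything falls off the work surface, if the arm or the gripper's body presses on something with over 40 N, if the wrist force passes 120 N, or if a joint passes its speed limit or range.

## Working session

There is one attempt and no reset: what is moved stays moved. The work goes in short steps, each a Python script; the robot and the scene stay as the last script left them, time stands still between calls to the robot, and variables do not carry over. Pictures are saved under pics/ and viewed, on a budget of 10 in all, crops included, one or two more only if the job needs it, and the job is handed in when it is done.

```bash
ls; mkdir -p pics
python3 - <<'E'
from rig import manip
import cv2,numpy as np
a=manip.grab_frame("scene");b=manip.grab_frame("top")
cv2.imwrite("pics/scene0.png",a[:,:,::-1]);cv2.imwrite("pics/top0.png",b[:,:,::-1])
for n in("scene","top","wrist"):print(manip.calibration(n))
print(manip.observe())
E
```

```text
pics
{'fov_y': 56.51887234548394, 'cx': 316.85974030314554, 'cy': 238.56755979442943, 'eye': array([ 0.98713757, -0.79625574,  0.72782719]), 'attitude': array([0.89755011, 0.23526589, 0.52912039])}
{'fov_y': 52.973079181456654, 'cx': 317.1233158932365, 'cy': 239.85999935783235, 'eye': array([ 0.30181727, -0.10505278,  1.20519932]), 'attitude': array([ 0.18026545, -0.16905485, -1.50593645])}
{'fov_y': 65.70646984690485, 'cx': 312.50019346172377, 'cy': 237.73611165473505, 'hand_eye': array([[-4.78052343e-04,  9.60488757e-01,  2.78318377e-01,
         7.10578708e-02],
       [ 9.99999885e-01,  4.66147869e-04,  1.08948974e-04,
         5.00850316e-04],
       [-2.50932544e-05,  2.78318398e-01, -9.60488870e-01,
        -1.77253443e-01],
       [ 0.00000000e+00,  0.00000000e+00,  0.00000000e+00,
         1.00000000e+00]])}
{'clock': 0.1, 'joint_pos': array([ 1.21383048e+00,  3.26876563e-01, -1.93456573e-01,  1.05196876e+00,
       -1.66320909e-05,  1.43665242e+00]), 'joint_velocities': array([-0.00036312, -0.0027003 ,  0.00247705,  0.00170223, -0.00130932,
       -0.00017226]), 'joint_torque': array([ 1.19900953e-03, -4.44240940e+01,  2.63038301e+01,  7.91585975e-03,
       -4.57529336e-05,  8.13500776e-06]), 'position': array([0.12131215, 0.53589439, 0.19548682]), 'eef_rot': array([-3.49245253e-01, -3.12176693e+00,  2.30009198e-03]), 'force': array([-1.21951909, -0.51621306,  0.2191229 ]), 'moment': array([-0.01242471,  0.00682895, -0.02600562]), 'width': 0.08497716453200198}
```

View pics/top0.png

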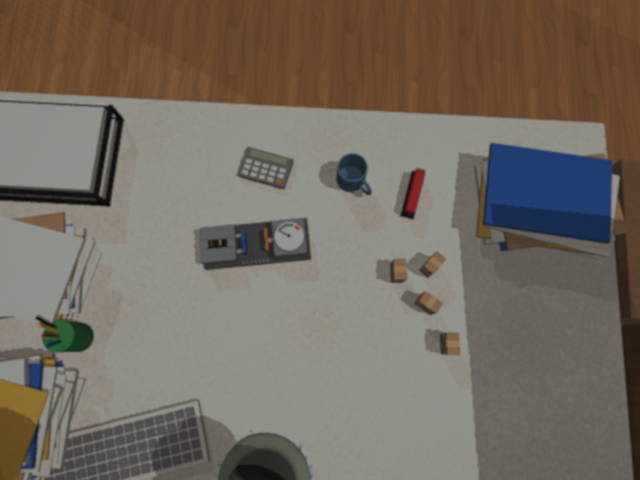

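View pics/scene0.png

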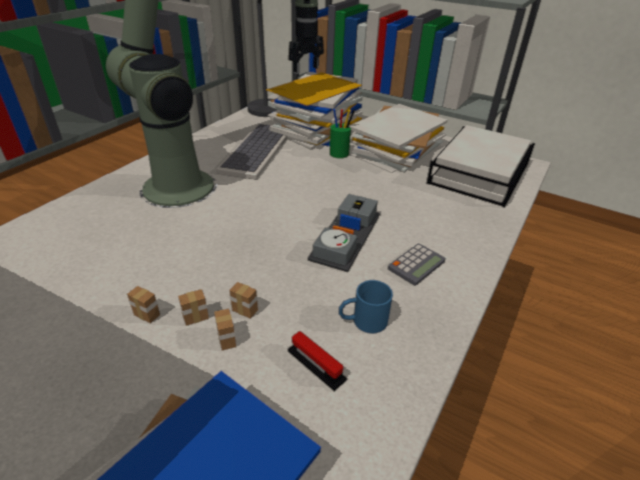

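Top view: gauge at (255,243), dial at (290,236) and wheel at (218,243). There are four look-alike packets, at (399,270), (433,263), (429,302) and (450,343). The robot's left is image-left, so (399,270) is the candidate. I'll compute world positions and check it in one enlarged crop.

```bash
cat > h.py <<'E'
from rig import manip
import cv2,numpy as np
from scipy.spatial.transform import Rotation as R
def ray(n,u,v):
    c=manip.calibration(n);f=240/np.tan(np.radians(c['fov_y'])/2)
    d=R.from_rotvec(c['attitude']).apply([(u-c['cx'])/f,-(v-c['cy'])/f,-1]);return c['eye'],d
def onplane(n,u,v,z):
    e,d=ray(n,u,v);return e+d*(z-e[2])/d[2]
def proj(n,P):
    c=manip.calibration(n);f=240/np.tan(np.radians(c['fov_y'])/2)
    q=R.from_rotvec(c['attitude']).inv().apply(np.array(P)-c['eye']);q=np.atleast_2d(q)
    return np.c_[c['cx']+f*q[:,0]/-q[:,2],c['cy']-f*q[:,1]/-q[:,2]]
E
python3 - <<'E'
from h import *
for p in((399,270),(433,263),(429,302),(450,343)):print(p,onplane("top",*p,.064).round(3))
b=cv2.imread("pics/top0.png");hsv=cv2.cvtColor(b,cv2.COLOR_BGR2HSV)
A=cv2.resize(b[250:360,385:475],None,fx=5,fy=5,interpolation=cv2.INTER_CUBIC)
B=cv2.resize(b[210:276,192:320],None,fx=5,fy=5,interpolation=cv2.INTER_CUBIC)[:, :640]
B=cv2.resize(b[210:276,192:320],(349,180),interpolation=cv2.INTER_CUBIC)
s=cv2.imread("pics/scene0.png");
B=cv2.resize(b[210:276,192:320],None,fx=2.7,fy=2.7,interpolation=cv2.INTER_CUBIC)
C=cv2.resize(s[185:275,300:390],None,fx=3.8,fy=3.8,interpolation=cv2.INTER_CUBIC)
W=np.zeros((560,800,3),np.uint8);W[:550,:450]=A;W[:B.shape[0],452:452+B.shape[1]]=B[:, :348];W[190:190+C.shape[0],452:452+C.shape[1]]=C
cv2.imwrite("pics/crop1.png",W)
# packet mask components
m=cv2.inRange(hsv,(5,70,60),(22,255,255));m[:240]=0;m[360:]=0;m[:,:380]=0;m[:,470:]=0
n,l,st,ce=cv2.connectedComponentsWithStats(m)
for i in range(1,n):
  if st[i,4]>30:print(st[i],ce[i],cv2.minAreaRect(np.argwhere(l==i)[:,::-1].astype(np.float32)))
# gauge
g=b[205:280,185:325];gray=hsv[205:280,185:325,2];m=(gray<110).astype(np.uint8)
n,l,st,ce=cv2.connectedComponentsWithStats(m);i=1+np.argmax(st[1:,4]);print("gauge",st[i])
pts=(np.argwhere(l==i)[:,::-1]+[185,205]).astype(np.float32);r=cv2.minAreaRect(pts);print(r)
bx=cv2.boxPoints(r);print([onplane("top",*q,.0).round(4) for q in bx])
for nm,lo,hi in(("blue",(105,120,40),(125,255,255)),("orange",(3,150,100),(16,255,255)),("yellow",(22,120,80),(35,255,255))):
  mm=cv2.inRange(hsv,lo,hi);mm[:205]=0;mm[280:]=0;mm[:,:190]=0;mm[:,320:]=0
  p=np.argwhere(mm)[:,::-1].astype(np.float32);print(nm,len(p),p.mean(0),cv2.minAreaRect(p),onplane("top",*p.mean(0),.05))
w=((hsv[...,2]>170)&(hsv[...,1]<40)).astype(np.uint8);w[:215]=0;w[258:]=0;w[:,:272]=0;w[:,309:]=0
n,l,st,ce=cv2.connectedComponentsWithStats(w);i=1+np.argmax(st[1:,4]);p=np.argwhere(l==i)[:,::-1].astype(np.float32)
print("dial",cv2.minEnclosingCircle(p),onplane("top",*cv2.minEnclosingCircle(p)[0],.056))
E
```

```text
(399, 270) [ 0.499 -0.289  0.064]
(433, 263) [ 0.521 -0.371  0.064]
(429, 302) [ 0.427 -0.362  0.064]
(450, 343) [ 0.335 -0.411  0.064]
[423 252  23  22 268] [433.79477612 262.70522388] ((433.7212829589844, 262.4344177246094), (13.187799453735352, 20.998050689697266), 39.80556869506836)
[391 259  16  23 310] [398.7        269.81290323] ((398.5, 270.0), (22.0, 15.0), 90.0)
[416 292  27  22 325] [429.08923077 302.44307692] ((428.7691955566406, 302.84613037109375), (22.742708206176758, 16.086305618286133), 33.690067291259766)
[444 333  16  22 306] [451.80718954 343.47385621] ((451.5, 343.5), (21.0, 15.0), 90.0)
gauge [  10   13  116   52 3987]
((251.8966522216797, 243.91461181640625), (42.75890350341797, 114.33976745605469), 84.5596694946289)
[array([0.5889, 0.2335, 0.    ]), array([ 0.6349, -0.058 ,  0.    ]), array([ 0.5235, -0.0753,  0.    ]), array([0.479 , 0.2105, 0.    ])]
blue 103 [243.60194 241.75728] ((243.36886596679688, 241.55740356445312), (23.267684936523438, 4.798394680023193), 84.80557250976562) [0.54965021 0.09117732 0.05      ]
orange 59 [265.74576 238.94916] ((265.8117370605469, 238.55291748046875), (21.16823387145996, 2.9144670963287354), 85.60128784179688) [0.55986203 0.03741131 0.05      ]
yellow 9 [219.55556 241.77777] ((219.5, 242.0), (4.0, 1.0), 90.0) [0.54617727 0.15019006 0.05      ]Traceback (most recent call last):
  File "<stdin>", line 26, in <module>
    return _wrapfunc(a, 'argmax', axis=axis, out=out, **kwds)
    return bound(*args, **kwds)
ValueError: attempt to get argmax of an empty sequence
```

View pics/crop1.png

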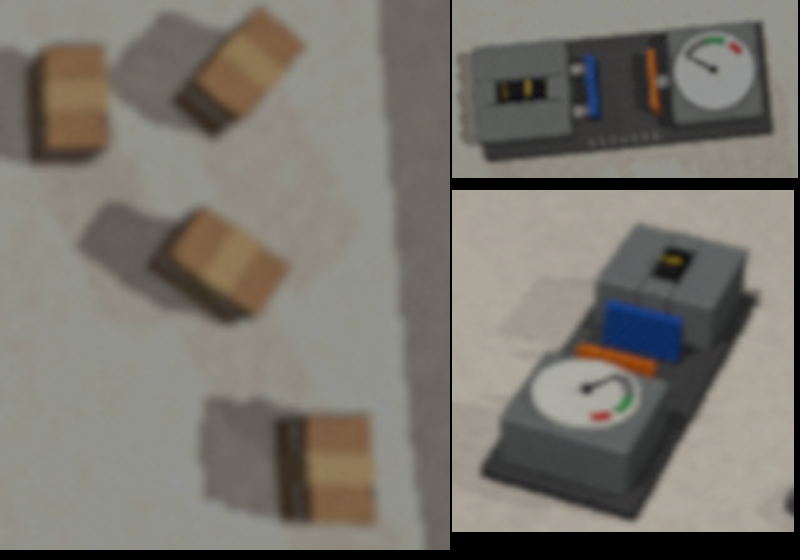

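The crop confirms four packets; the leftmost one, (399,270), at world (0.499,-0.289), has its long side roughly along world x. The gauge has its dial at -y, yaw is about 10°, and the needle is at rest. Next I'll take wrist views over the gauge and then over the packet.

```bash
cat >> h.py <<'E'
def ori(yaw,flip=False):
    # tool y along +/- the direction yaw (world), z down
    y=np.array([np.cos(yaw),np.sin(yaw),0])*(-1 if flip else 1);z=np.array([0,0,-1.])
    return R.from_matrix(np.c_[np.cross(y,z),y,z]).as_rotvec()
def wray(o,u,v):
    c=manip.calibration('wrist');f=240/np.tan(np.radians(c['fov_y'])/2)
    a=np.array([u-c['cx'],v-c['cy']]);r=np.hypot(*a)+1e-9;t=r/f
    d=np.array([np.sin(t)*a[0]/r,-np.sin(t)*a[1]/r,-np.cos(t)]);H=c['hand_eye'];Q=R.from_rotvec(o['eef_rot'])
    return Q.apply(H[:3,3])+o['position'],Q.apply(H[:3,:3]@d)
def wplane(o,u,v,z):
    e,d=wray(o,u,v);return e+d*(z-e[2])/d[2]
E
python3 - <<'E'
from h import *
import pickle
yaw=np.radians(10);sv={}
for f in(False,True):
    for p in([.555,.066,.2],[.499,-.289,.17]):
        q=manip.ik(p,ori(yaw,f));print(f,None if q is None else q.round(2))
f=min((False,True),key=lambda f:abs(manip.ik([.52,-.1,.2],ori(yaw,f))[5]))
print("flip",f)
for n,p in(("g",[.555,.066,.2]),("p",[.499,-.289,.17])):
    manip.goto(p,ori(yaw,f));manip.dwell(.2);o=manip.observe();im=manip.grab_frame("wrist")
    cv2.imwrite(f"pics/w{n}.png",im[:,:,::-1]);sv[n]=o;print(o['clock'],o['position'])
pickle.dump(sv,open("sv.pkl","wb"))
E
```

```text
False [-0.01  0.34 -0.16  1.07  0.    1.38]
False [-0.65  0.39 -0.16  1.01  0.    0.74]
True [-0.01  0.34 -0.16  1.07  0.   -1.76]
True [-0.65  0.39 -0.16  1.01  0.   -2.4 ]
flip False
2.5833 [0.55490466 0.06672712 0.20004284]
4.1833 [ 0.49962494 -0.28791417  0.17018286]
```

View pics/wg.png

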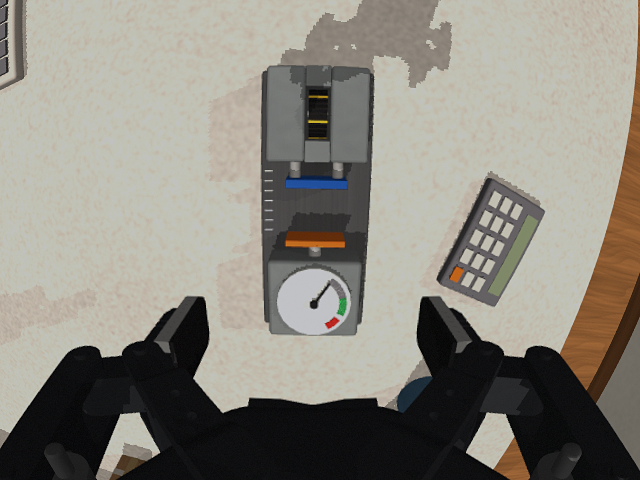

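View pics/wp.png

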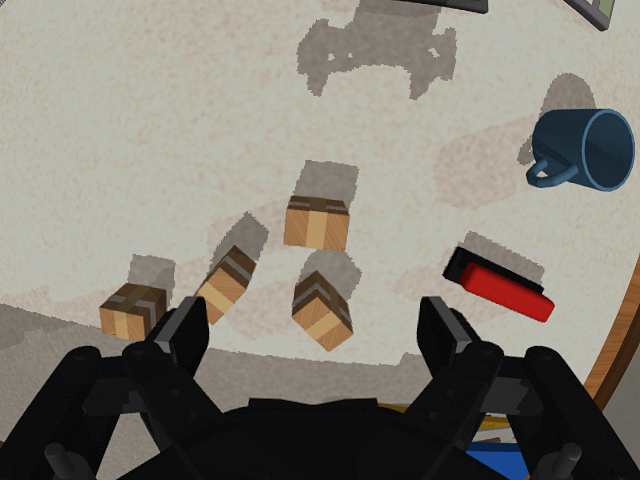

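Wrist view of the gauge: the slot spans (307–329, 88–140), blue jaw (287–348, 183), orange pad (286–345, 240), dial centre (313,304). The needle points to upper right and is at rest. In the packet view, our packet's bright top face has corners near (287,211), (349,216), (345,250) and (284,244). Now I'll convert these to points.

Run:
```python
from h import *
import pickle
sv=pickle.load(open("sv.pkl","rb"));o=sv['g']
b=cv2.imread("pics/wg.png");h=cv2.cvtColor(b,cv2.COLOR_BGR2HSV)
for nm,lo,hi in(("blue",(105,150,60),(125,255,255)),("orange",(3,170,100),(18,255,255))):
    m=cv2.inRange(h,lo,hi);m[:150]=0;m[260:]=0;m[:,:270]=0;m[:,360:]=0
    r=cv2.minAreaRect(np.argwhere(m)[:,::-1].astype(np.float32));bx=cv2.boxPoints(r)
    P=np.array([wplane(o,*q,.05)[:2] for q in bx]);print(nm,r,"\n",P.round(4))
    v=h[...,2][m>0];print("rows/V",[(y,int(np.median(h[y,300:330,2]))) for y in range(int(bx[:,1].min())-1,int(bx[:,1].max())+3)])
m=((h[...,2]>170)&(h[...,1]<40)).astype(np.uint8);m[:262]=0;m[340:]=0;m[:,:270]=0;m[:,356:]=0
n,l,st,ce=cv2.connectedComponentsWithStats(m);i=1+np.argmax(st[1:,4])
c,_=cv2.findContours((l==i).astype(np.uint8),0,2);e=cv2.minEnclosingCircle(max(c,key=len));print("dial",e,wplane(o,*e[0],.057)[:2])
sl=(h[85:145,300:336,2]<45)|((h[85:145,300:336,1]>150))
p=np.argwhere(sl)[:,::-1]+[300,85];x0,y0=np.percentile(p,2,axis=0);x1,y1=np.percentile(p,98,axis=0);print("slot",x0,y0,x1,y1)
print("slot c",wplane(o,(x0+x1)/2,(y0+y1)/2,.052)[:2], [wplane(o,(x0+x1)/2,y,.052)[:2].round(4) for y in(y0,y1)],[wplane(o,x,114,.052)[:2].round(4) for x in(x0,x1)])
for q in((267,67),(374,68),(266,159),(368,163)):print("house",q,wplane(o,*q,.052)[:2].round(4))
o=sv['p'];b=cv2.imread("pics/wp.png");h=cv2.cvtColor(b,cv2.COLOR_BGR2HSV)
m=cv2.inRange(h,(8,80,120),(25,255,255));m[:190]=0;m[262:]=0;m[:,:275]=0;m[:,:][:,360:]=0
n,l,st,ce=cv2.connectedComponentsWithStats(m);i=1+np.argmax(st[1:,4])
r=cv2.minAreaRect(np.argwhere(l==i)[:,::-1].astype(np.float32));print("packet",r,st[i])
bx=cv2.boxPoints(r);P=np.array([wplane(o,*q,.064)[:2] for q in bx]);print(P.round(4),P.mean(0))
for k in range(4):
    d=P[(k+1)%4]-P[k];print(np.hypot(*d).round(4),np.degrees(np.arctan2(d[1],d[0])).round(1))
```

```text
blue ((315.9999694824219, 181.99998474121094), (61.99999237060547, 11.999998092651367), 0.0) 
 [[0.5267 0.0846]
 [0.5249 0.0952]
 [0.5789 0.1048]
 [0.581  0.0942]]
rows/V [(174, 47), (175, 54), (176, 64), (177, 68), (178, 67), (179, 86), (180, 131), (181, 161), (182, 156), (183, 156), (184, 156), (185, 156), (186, 158), (187, 158), (188, 128), (189, 70)]
orange ((314.5, 240.0), (14.0, 59.0), 90.0) 
 [[0.5332 0.0435]
 [0.5864 0.053 ]
 [0.5891 0.0398]
 [0.5353 0.0302]]
rows/V [(232, 86), (233, 99), (234, 98), (235, 97), (236, 98), (237, 98), (238, 98), (239, 97), (240, 102), (241, 149), (242, 196), (243, 192), (244, 192), (245, 193), (246, 185), (247, 122), (248, 49), (249, 48)]
dial ((313.5, 302.0), 36.6231803894043) [ 0.57053159 -0.01726803]
slot 305.0 87.0 329.0 138.0
slot c [0.54294685 0.15516701] [array([0.539 , 0.1773]), array([0.5469, 0.1332])] [array([0.533 , 0.1521]), array([0.5533, 0.1557])]
house (267, 67) [0.4933 0.1882]
house (374, 68) [0.5844 0.204 ]
house (266, 159) [0.5061 0.1076]
house (368, 163) [0.5948 0.1199]
packet ((315.7560729980469, 229.69512939453125), (62.835548400878906, 37.4362907409668), 6.340191841125488) [ 284  209   65   42 2259]
[[ 0.4787 -0.3087]
 [ 0.4772 -0.2781]
 [ 0.5262 -0.275 ]
 [ 0.5291 -0.3057]] [ 0.50282113 -0.29187433]
0.0306 92.8
0.0491 3.6
0.0308 -84.6
0.0505 -176.6
```

```bash
cat >> h.py <<'E'
GC=np.array([.557,.0667]);GY=np.radians(9.7)
def g2w(x,y,z):
    c,s=np.cos(GY),np.sin(GY);return np.array([GC[0]+c*x-s*y,GC[1]+s*x+c*y,z])
E
python3 - <<'E'
from h import *
py=np.radians(3.6);P=[.503,-.292]
manip.goto([*P,.12],ori(py))
print(manip.move_l([*P,.022],feed=.12,until_force=8))
manip.move_gripper(.03);print(manip.observe()['width'],manip.observe()['clock'])
manip.move_l([*P,.17],feed=.2)
p=g2w(0,-.002,.17);manip.goto(p,ori(GY));manip.move_l(g2w(0,-.002,.075),feed=.15)
manip.dwell(.2);o=manip.observe();print(o['position'],o['width'],o['force'],o['clock'])
w=manip.grab_frame("wrist");t=manip.grab_frame("scene")
W=np.zeros((480,800,3),np.uint8);W[:,:400]=w[0:480,120:520,::-1]
W[:400,400:]=cv2.resize(t[170:280,290:400,::-1],(400,400),interpolation=cv2.INTER_CUBIC);cv2.imwrite("pics/place.png",W)
E
```

```text
False
0.04709700469611464 5.975
[0.55828575 0.06468981 0.07612551] 0.04679859800615043 [ 0.08510631 -0.4529922  -0.30414208] 9.2
```

View pics/place.png

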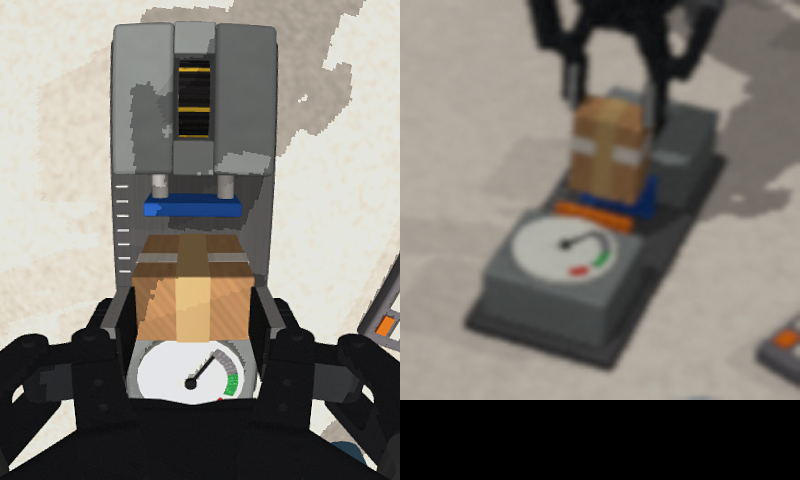

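The packet is held upright, square to the jaw, and between the jaw and the pad. Lowering and releasing.

Run:
```python
from h import *
print(manip.move_l(g2w(0,-.002,.0365),feed=.06))
print(manip.move_l(g2w(0,-.002,.031),feed=.015,until_force=4));o=manip.observe();print(o['position'],o['force'])
manip.move_gripper(.085)
manip.move_l(g2w(0,-.002,.17),feed=.2)
manip.move_gripper(0)
w=manip.grab_frame("wrist")
manip.goto(g2w(0,.098,.095),ori(GY));manip.dwell(.2)
o=manip.observe();print(o['position'],o['force'],o['clock'],o['width'])
t=manip.grab_frame("top");w2=manip.grab_frame("wrist")
W=np.zeros((480,800,3),np.uint8);W[:,:400]=w[0:480,120:520,::-1]
W[:170,400:]=cv2.resize(t[205:290,190:390,::-1],(400,170),interpolation=cv2.INTER_CUBIC)
W[172:472,400:]=cv2.resize(w2[:,:,::-1],(400,300));cv2.imwrite("pics/rel.png",W)
cv2.imwrite("pics/w2.png",w2[:,:,::-1]);cv2.imwrite("pics/t2.png",t[:,:,::-1])
```

```text
False
True
[0.55765331 0.06474795 0.0352749 ] [-0.56297705 -0.07926204  4.72756015]
[0.54187277 0.16245572 0.09615801] [-0.84589334 -0.33836098 -0.56652949] 13.2083 -0.0001665570572712043
```

View pics/rel.png

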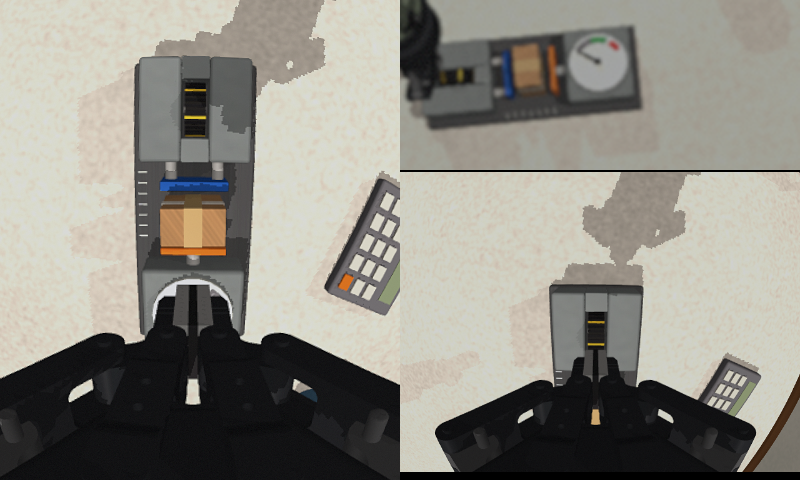

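The packet stands released on the bed between jaw and pad, and the needle is at rest. The top camera can see the dial from here. Feeling for the wheel, then a first stroke.

```bash
cat >> h.py <<'E'
def stroke(z0,ys=.098,ye=.082,F=9.5,n=4,v=.04):
    """press at ys to F, roll to ye, lift; z0 = height to start feeling from. returns contact z"""
    manip.move_l(g2w(0,ys,z0),feed=.15);manip.dwell(.15)
    f0=np.mean([manip.observe()['force'][2] for _ in range(3)])
    hit=manip.move_l(g2w(0,ys,.0565),feed=.015,until_force=3)
    o=manip.observe();zc=o['position'][2];zt=zc;print("hit",hit,zc.round(4),(o['force'][2]-f0).round(1))
    if not hit: return None
    K=6000.
    log=[]
    for k in range(6):
        f=manip.observe()['force'][2]-f0
        if abs(f-F)<1: break
        zt-=np.clip((F-f)/K,-.0006,.0006);manip.move_l(g2w(0,ys,zt),feed=.01)
    log.append((round(manip.observe()['force'][2]-f0,1)))
    for y in np.linspace(ys,ye,n+1)[1:]:
        manip.move_l(g2w(0,y,zt),feed=v);o=manip.observe();f=o['force'][2]-f0
        log.append((round(f,1),round(float(np.hypot(*o['force'][:2])),1)));zt-=np.clip((F-f)/K,-.0005,.0003)
    manip.move_l(g2w(0,ye,zc+.006),feed=.1)
    print("F",log,"zt",round(zt,4),"clk",manip.observe()['clock']);return zc
E
python3 - <<'E'
from h import *
print(stroke(.072));
t=manip.grab_frame("top");cv2.imwrite("pics/t3.png",t[:,:,::-1])
def jaw(n):
    b=cv2.imread(n);h=cv2.cvtColor(b,cv2.COLOR_BGR2HSV);m=cv2.inRange(h,(105,120,40),(125,255,255));m[:205]=0;m[280:]=0;m[:,:225]=0;m[:,:][:,275:]=0
    return np.argwhere(m).mean(0)[::-1],m.sum()//255
print(jaw("pics/t2.png"),jaw("pics/t3.png"))
E
```

```text
hit False 0.0566 -0.4
None
(array([243.3908046 , 242.26436782]), np.uint64(87)) (array([243.4       , 242.29411765]), np.uint64(85))
```

Run:
```python
from h import *
manip.move_l(g2w(0,.090,.062),feed=.1);manip.dwell(.1)
print(manip.move_l(g2w(0,.090,.0535),feed=.015,until_force=2.5));o=manip.observe();print(o['position'],o['force'],o['clock'])
w=manip.grab_frame("wrist");s=manip.grab_frame("scene")
cv2.imwrite("pics/feel.png",np.hstack([cv2.resize(w[100:480,160:480,::-1],(400,475)),cv2.resize(s[170:265,300:380,::-1],(400,475),interpolation=cv2.INTER_CUBIC)]))
```

```text
False
[0.54182393 0.15544986 0.05347318] [-0.48126911 -0.23083857  0.07388448] 16.0583
```

View pics/feel.png

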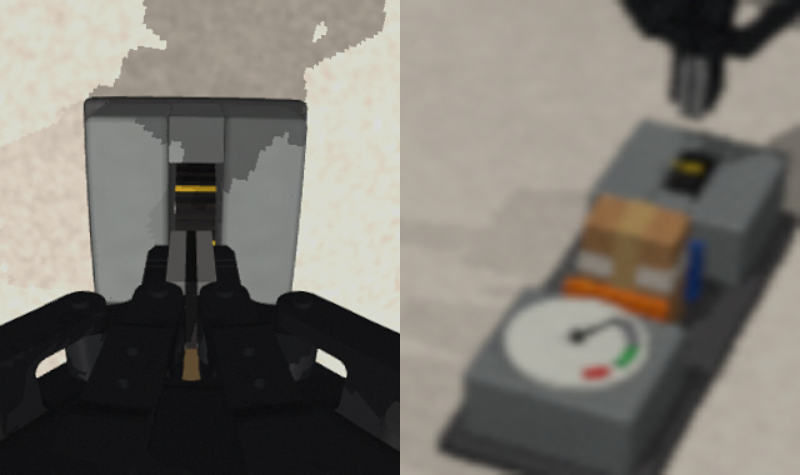

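Run:
```python
from h import *
p=manip.observe()['position'];print(p, proj("scene",[p,p+[0,0,.01],p+[0,0,.02],g2w(0,.09,.052),g2w(0,.09,.062),g2w(0,.066,.052),g2w(0,.114,.052),g2w(-.045,.047,.052)]).round(1))
o=manip.observe();print(o['width'])
```

```text
[0.54193654 0.15542935 0.05358039] [[357.1 203.1]
 [357.4 200.1]
 [357.7 197. ]
 [357.  203.6]
 [357.3 200.6]
 [354.3 208. ]
 [359.7 199.4]
 [336.5 207.7]]
0.00018955133892444042
```

The tip projects to (357,203), but the scene view shows it at (359,193) with the slot fully visible. The closed fingertips are therefore about 25–35 mm short of the stated TCP. I'll keep descending under a force guard.

Run:
```python
from h import *
print(manip.move_l(g2w(0,.090,.022),feed=.015,until_force=2.5));o=manip.observe();print(o['position'],o['force'],o['clock'])
w=manip.grab_frame("wrist");s=manip.grab_frame("scene")
cv2.imwrite("pics/feel2.png",np.hstack([cv2.resize(w[100:480,160:480,::-1],(400,475)),cv2.resize(s[170:265,300:380,::-1],(400,475),interpolation=cv2.INTER_CUBIC)]))
```

```text
True
[0.54183662 0.1554198  0.02440462] [-1.04875061 -0.45529135  4.86256816] 17.8833
```

View pics/feel2.png

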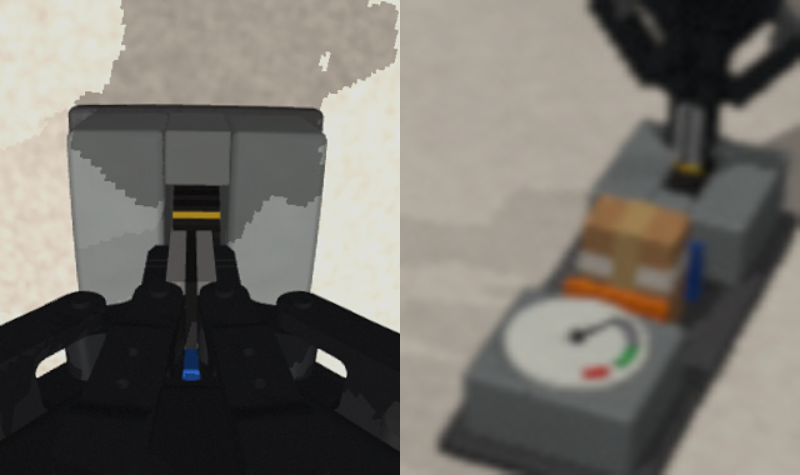

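The fingertip now rests on the wheel: 4.9 N at TCP z = 0.0244, with the scene view showing the tip at the slot. First stroke with the corrected height.

```bash
sed -i 's/\.0565),feed=.015/.021),feed=.015/' h.py
cat >> h.py <<'E'
def jawpx(t):
    h=cv2.cvtColor(t,cv2.COLOR_RGB2HSV);m=cv2.inRange(h,(105,120,40),(125,255,255));m[:205]=0;m[280:]=0;m[:,:225]=0;m[:,285:]=0
    return np.argwhere(m).mean(0)[::-1].round(1),int(m.sum()//255)
E
python3 - <<'E'
from h import *
manip.move_l(g2w(0,.090,.030),feed=.05)
stroke(.0285,ys=.097,ye=.083)
t=manip.grab_frame("top");cv2.imwrite("pics/t4.png",t[:,:,::-1]);print(jawpx(t),jawpx(cv2.imread("pics/t3.png")[:,:,::-1]))
E
```

```text
hit True 0.0241 5.7
F [np.float64(9.0), (np.float64(9.3), 3.8), (np.float64(9.5), 3.9), (np.float64(9.7), 4.5), (np.float64(9.7), 4.7)] zt 0.0226 clk 21.0417
(array([244.7, 243.5]), 55) (array([243.4, 242.3]), 85)
```

Run:
```python
from h import *
for k in range(2):
    stroke(.0285,ys=.099,ye=.081)
    t=manip.grab_frame("top");print(jawpx(t))
s=manip.grab_frame("scene");W=np.zeros((480,800,3),np.uint8)
W[:,:400]=cv2.resize(t[205:285,255:321,::-1],(400,480),interpolation=cv2.INTER_CUBIC);W[:,400:]=cv2.resize(s[185:281,300:380,::-1],(400,480),interpolation=cv2.INTER_CUBIC)
W[:,:400]=cv2.resize(t[205:285,235:315,::-1],(400,480),interpolation=cv2.INTER_CUBIC)
cv2.imwrite("pics/s2.png",W)
```

```text
hit True 0.024 7.3
F [np.float64(8.9), (np.float64(10.2), 4.1), (np.float64(9.8), 4.9), (np.float64(10.3), 4.0), (np.float64(9.4), 3.5)] zt 0.023 clk 24.2
(array([247.8, 251.1]), 9)
hit True 0.024 6.3
F [np.float64(8.7), (np.float64(10.5), 3.8), (np.float64(10.5), 4.2), (np.float64(9.6), 4.0), (np.float64(10.0), 4.0)] zt 0.0229 clk 27.1167
(array([249.9, 250.8]), 8)
```

View pics/s2.png

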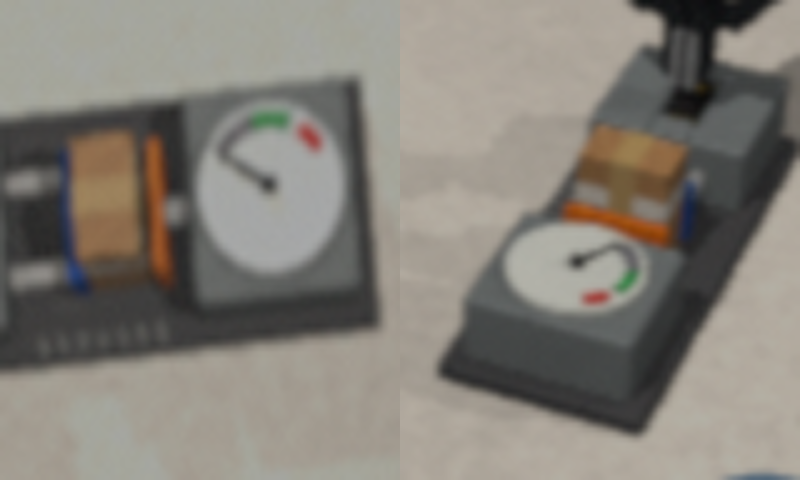

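The jaw is up against the packet, the packet is near the pad, and the needle still reads 0. I'll read the needle by code, take a shorter stroke, and measure again.

```bash
cat >> h.py <<'E'
def needle(t):
    """needle angle: darkness-weighted direction around the dial centre, gauge frame"""
    g=cv2.cvtColor(t,cv2.COLOR_RGB2GRAY).astype(float)
    ths=np.arange(-.8,3,.02);C=onplane("top",288.6,235.8,.06);sc=[]
    for a in ths:
        phi=GY+1-a;pts=[C+r*np.array([np.cos(phi),np.sin(phi),0]) for r in np.arange(.006,.0165,.001)]
        q=proj("top",pts).astype(np.float32)
        sc.append(cv2.remap(g.astype(np.float32),q[None,:,0],q[None,:,1],cv2.INTER_CUBIC).mean())
    sc=np.array(sc);d=np.clip(np.median(sc)-sc-15,0,None);k=np.argmax(d);w=d*(abs(ths-ths[k])<.4)
    return round(float((w*ths).sum()/w.sum()),2),round(float(d.max()))
E
python3 - <<'E'
from h import *
for n in("t2","t3","t4"):print(needle(cv2.imread(f"pics/{n}.png")[:,:,::-1]))
stroke(.0285,ys=.095,ye=.085);t=manip.grab_frame("top");print(jawpx(t),needle(t))
cv2.imwrite("pics/t5.png",t[:,:,::-1])
E
```

```text
(0.1, 39)
(0.1, 41)
(0.1, 41)
hit True 0.0241 7.7
F [np.float64(10.4), (np.float64(10.9), 3.7), (np.float64(9.5), 4.6), (np.float64(10.2), 4.5), (np.float64(8.2), 4.0)] zt 0.0229 clk 30.5
(array([250.7, 250.1]), 10) (0.09, 41)
```

Run:
```python
from h import *
for k in range(3):
    stroke(.0285,ys=.094,ye=.086,n=2);t=manip.grab_frame("top");a=needle(t)[0]-.1;print("needle",a)
    if a>.45:break
cv2.imwrite("pics/t6.png",t[:,:,::-1])
```

```text
hit True 0.0241 6.8
F [np.float64(9.4), (np.float64(8.9), 4.2), (np.float64(9.5), 5.1)] zt 0.0224 clk 33.0833
needle 0.0
hit True 0.0241 7.9
F [np.float64(8.9), (np.float64(8.7), 3.3), (np.float64(8.9), 5.1)] zt 0.0228 clk 35.4167
needle 0.17
hit True 0.0241 6.2
F [np.float64(9.4), (np.float64(8.2), 3.6), (np.float64(9.9), 6.3)] zt 0.0227 clk 37.75
needle 0.43000000000000005
```

Run:
```python
from h import *
for k in range(3):
    stroke(.0285,ys=.094,ye=.086,n=2,F=11);t=manip.grab_frame("top");a=needle(t)[0]-.1;print("needle",a)
    if a>.8:break
cv2.imwrite("pics/t7.png",t[:,:,::-1])
```

```text
hit True 0.0241 7.1
F [np.float64(10.0), (np.float64(10.3), 5.3), (np.float64(9.7), 5.9)] zt 0.0222 clk 40.0833
needle 0.68
hit True 0.0241 5.9
F [np.float64(10.7), (np.float64(11.0), 4.4), (np.float64(11.2), 5.8)] zt 0.0222 clk 42.6667
needle 0.9
```

Run:
```python
from h import *
stroke(.0285,ys=.093,ye=.0865,n=2,F=11);t=manip.grab_frame("top");print("needle",needle(t)[0]-.1)
manip.move_l(g2w(0,.0865,.15),feed=.2);manip.goto(g2w(0,.06,.23),ori(GY));manip.dwell(.2)
o=manip.observe();w=manip.grab_frame("wrist");t=manip.grab_frame("top");print("needle",needle(t)[0]-.1,o['clock'],o['force'])
W=np.zeros((480,800,3),np.uint8);W[:,:400]=w[:,120:520,::-1];W[:400,400:]=cv2.resize(t[205:285,235:315,::-1],(400,400),interpolation=cv2.INTER_CUBIC)
cv2.imwrite("pics/end.png",W)
```

```text
hit True 0.0241 8.0
F [np.float64(11.2), (np.float64(9.9), 4.5), (np.float64(11.6), 5.0)] zt 0.0226 clk 45.0
needle 1.0499999999999998
needle 1.0499999999999998 46.4333 [-0.02502828  0.37277915 -0.14848658]
```

View pics/end.png

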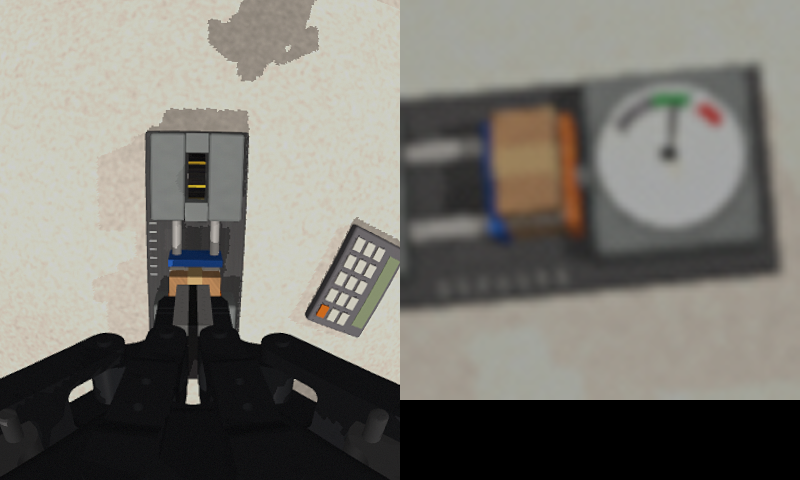

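The needle points at the middle of the green sector, the packet is upright and clamped between jaw and pad, and the robot is clear of everything. Handing in.

```bash
python3 -c "
from h import *
manip.close_job();print(manip.observe()['clock'])"
```

```text
the job is handed in; nothing more can be done
the job is handed in; nothing more can be done
```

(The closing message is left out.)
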